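Sort sealed stone boxes by heft

ROBOT

A 7-joint arm with a two-finger parallel gripper is mounted at the origin on the work surface. World frame = base frame: x ahead of the robot, y to its left, z up, the work surface at z = 0. Lengths are in m, angles in degrees, forces in N, time in s.
With the tool pointing down it reaches from about 0.4 to 0.875 m from the base axis. Payload 19.3 kg.
Tool frame: the origin (TCP) lies between the finger pads; the fingertips stand 8 mm ahead of it and the grasp point (between the pads) lies 11 mm behind it (ctrl.tip_reach is the distance from the TCP to the fingertips, in m); z points along the fingers, y is the direction in which the jaws open and shut (so a half turn about z gives the same grasp; the last joint's range is limited). The gripper opens to 85 mm and grips with 20 to 120 N. Pads are 22 mm wide; open, the fingers measure 114 mm over their backs; the gripper's body (76 mm by 85 mm) begins 54 mm behind the grasp point. The pads swing forward as they close: fully open they stand 13 mm farther back than shut.
Start: joints at [68.056, 29.874, -2.08, 91.645, 1.215, 58.505, -6.463], TCP at [0.192, -0.595, 0.239] pointing down, gripper open.
Joint ranges: [-166.77, 166.77], [-17.47, 122.26], [-85.68, 81.53], [9.62, 139.38], [-72.42, 252.41], [9.2, 110.78], [-144.41, 144.41]. Speed limits (degrees/s): [108.29, 108.29, 136.94, 136.94, 172.46, 172.46, 172.46].

INTERFACE

Orientations are given as [roll, pitch, yaw] about the fixed x, y, z axes, in that order (R = Rz(yaw) Ry(pitch) Rx(roll)).
In Python, from rig import ctrl, viewer gives the robot as it stands. The module is installed in compiled form; this text tells all that it offers.
- The arm moves only by the tool servo_tool, never from a script. Its argument "plan" is a list of rows, each a list of 2 entries, a list of its own where there are three numbers: the shift along the tool's x, y, z in m, then the turn about the tool's z in degrees. A call has exactly 10 rows; each row shifts and turns the pose as measured when the row begins, along the tool's axes as they then stand; what a row does not reach is not made up. A row lasts 1/8 s, in which the tool goes at most 62.5 mm and 10.7 degrees, less where a joint would pass 70% of its speed; a pose out of reach is approached as far as the arm can. A call is refused whole if a number of a shift passes 0.0625 or a number of a turn 10.7, either way. A call with a gripper value outside its range is refused whole. "hand" is the closure in counts, from 0 (fully open) to 255 (shut), set as the call begins (left out, the last holds). The fingers move at their own pace and stop on an object; the grip force is fixed at half the most. Time passes only in rows, so rows that do not move let the fingers close, or fill a call up. It gives the time, the measured TCP pose, the force and the opening at its end, in the units of the state.
- ctrl.sense(): the state, without advancing time (a new reading comes with each control period).
- viewer.read_camera(name): name is "side" or "top" or "wrist"; returns a dict with "pixels" (480x640x3 uint8, blue, green, red), "fx", "fy", "cx", "cy" (pixels), "extrinsics" (4x4, takes a point from world to camera coordinates); the wrist camera has in their place "hand_eye" (4x4, takes a point from camera to tool coordinates, whose origin is the TCP and whose axes are the flange's). Camera axes: x right, y down, z forward; pixel columns grow to the right and rows downward; lengths in m; the calibration is good to about 2 mm. A picture is of the moment at which its call begins: read the wrist's pose just before it. There is no depth.
- ctrl.finish_job(): hands the job in, once; it reports no verdict.
The state is a dict: "t": time; "joints": joint angles; "qvel": joint speeds; "joint_efforts": joint torques, N m; "eef_pos": TCP position; "orientation": TCP orientation; "contact_force": force on the tool from outside, world axes, zero at the start; "ft_torque": the same for the moment, N m; "grip_width": finger opening in m.
Only numpy, scipy, OpenCV 4.12 (cv2) and the standard library are available. Lean on these libraries where they do the work, as an engineer would, in place of code of your own. Each camera call takes 0.05 s, during which the arm holds its last target. There are 200 camera calls.

TASK

Of the three identical sealed marble boxes one is full, one is half full and one is empty, and only their weight tells which: heft them to find out. Stand the full one squarely in the middle of the black stone slab, stand the empty one in the shallow wooden tray, and leave the half-full one standing on the bench. Keep the boxes upright, set them down gently without letting them drop, and leave the other stock on the bench where it is.

Things in the scene. Friction and masses are not known exactly. Their poses are not given: they have to be found in the camera images.
- box_a: closed pale marble box, 64 x 64 mm, 70 mm high, lid glued on (dark seam 54 mm up), round knob 20 mm wide, 12 mm high on top; looks exactly like the other two. Origin: centre of underside, z up, x and y square to its sides; stands at any yaw. With its contents it weighs about 320 g (empty), 500 g (half full) or 720 g (full), give or take 35 g; which one varies between runs
- box_b: closed pale marble box, 64 x 64 mm, 70 mm high, lid glued on (dark seam 54 mm up), round knob 20 mm wide, 12 mm high on top; looks exactly like the other two. Origin: centre of underside, z up, x and y square to its sides; stands at any yaw. With its contents it weighs about 320 g (empty), 500 g (half full) or 720 g (full), give or take 35 g; which one varies between runs
- box_c: closed pale marble box, 64 x 64 mm, 70 mm high, lid glued on (dark seam 54 mm up), round knob 20 mm wide, 12 mm high on top; looks exactly like the other two. Origin: centre of underside, z up, x and y square to its sides; stands at any yaw. With its contents it weighs about 320 g (empty), 500 g (half full) or 720 g (full), give or take 35 g; which one varies between runs
- slab: square slab of polished black stone with pale veins, 140 x 140 mm, 20 mm thick, fixed on the bench. Origin: centre of its underside; its top is 20 mm above; x and y square to its sides
- tray: shallow open wooden tray, 140 x 140 mm outside, 22 mm high, walls and floor 5 mm thick, fixed on the bench. Origin: centre of its underside, x and y square to its sides
- label_roll: bystander: roll of blank white labels standing on end, 72 mm across, 55 mm high, hole 38 mm. Origin: centre of its underside
- bowl: bystander: small cream onyx bowl, 84 mm across, 45 mm high. Origin: centre of its underside
- candle_holder: bystander: turned dark-wood candle holder, 64 mm across, 82 mm high. Origin: centre of its underside
- stone_pot: bystander: grey-green stone pot, 72 mm across, 68 mm high. Origin: centre of its underside
Mind the look-alikes: they are no part of the job. Leave any turquoise look-alike of the box_a alone.

How it is judged:
By the outcome, as a careful person would: the job done as asked, in the order asked, and still so for the second after the job is handed in, with the robot touching nothing.
It also fails if it takes over 61 s, if anything falls off the work surface, if the arm or the gripper's body presses on something with over 40 N, if the wrist force passes 120 N, or if a joint passes its speed limit or range.

## Working session

There is one attempt and no reset: what is moved stays moved. The work goes in short steps, Python scripts to look and compute and a tool call to move; the robot and the scene stay as the last step left them, time stands still between calls to the robot, and variables do not carry over. Pictures are saved under pics/ and viewed, about 8 in all and at most 12, crops included, and the job is handed in when it is done.

Besides the shell and the picture viewer there is one more tool, called after "Request:" by a JSON object that holds its "api" and its "payload", one argument or row to a line. servo_tool: Moves the arm, as the interface text tells. Its arguments: {"type":"object","properties":{"plan":{"type":"array","items":{"type":"array"}},"hand":{"type":"number"}},"required":["plan"]}

```bash
mkdir -p pics
cat > h.py <<'E'
import numpy as np, cv2
from rig import ctrl, viewer
from scipy.spatial.transform import Rotation as R
def snap(n,f):
    s=ctrl.sense(); c=viewer.read_camera(n); cv2.imwrite('pics/'+f+'.png',c['pixels'])
    K=np.array([[c['fx'],0,c['cx']],[0,c['fy'],c['cy']],[0,0,1]])
    if n=='wrist':
        T=np.eye(4);T[:3,:3]=R.from_euler('xyz',s['orientation'],degrees=True).as_matrix();T[:3,3]=s['eef_pos']
        E=np.linalg.inv(T@c['hand_eye'])
    else: E=np.array(c['extrinsics'])
    np.savez('pics/'+f,K=K,E=E); return c['pixels']
def cam(f):
    d=np.load('pics/'+f+'.npz'); return d['K'],d['E']
def at(f,uv,z):
    K,E=cam(f); C=np.linalg.inv(E); d=C[:3,:3]@np.linalg.solve(K,[*uv,1]); o=C[:3,3]
    return o+d*(z-o[2])/d[2]
def proj(f,p):
    K,E=cam(f); q=K@(E@np.array([*p,1]))[:3]; return q[:2]/q[2]
def tri(f,a,g,b):
    A=[]
    for n,uv in((f,a),(g,b)):
        K,E=cam(n);P=K@E[:3]; A+=[uv[0]*P[2]-P[0],uv[1]*P[2]-P[1]]
    v=np.linalg.svd(np.array(A))[2][-1]; return v[:3]/v[3]
E
python3 - <<'E'
from h import *
print(ctrl.sense(),ctrl.tip_reach)
for n in('top','side'): snap(n,n+'0'); print(np.linalg.inv(cam(n+'0')[1])[:3,3])
E
```

```text
{'t': 0.0, 'joints': array([68.05488849, 29.91039955, -2.08012859, 91.67336287,  1.21499883,
       58.50519661, -6.4621462 ]), 'qvel': array([ 0.07240227,  0.0473851 ,  0.08593338, -0.00588295, -0.00553317,
        0.0172511 , -0.05241564]), 'joint_efforts': array([-3.73615912e-04, -9.27118492e+01,  1.97969556e+00, -3.69931591e+01,
        1.78156426e-02,  8.20640184e-03,  3.43261991e-05]), 'eef_pos': array([ 0.19218501, -0.59436931,  0.23871508]), 'orientation': array([-1.79933349e+02,  5.71450209e-03,  1.79222546e+01]), 'contact_force': array([ 0.24174591, -0.03228652, -0.06562216]), 'ft_torque': array([-0.00549986, -0.00213606,  0.0199696 ]), 'grip_width': 0.08527645610371315} 0.008
[ 0.46889718 -0.01118723  0.9407691 ]
[0.33653615 0.89856011 1.19301785]
```

View pics/top0.png

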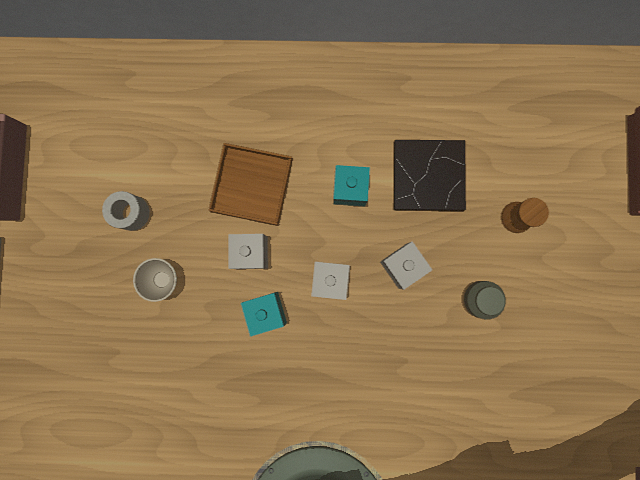

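View pics/side0.png

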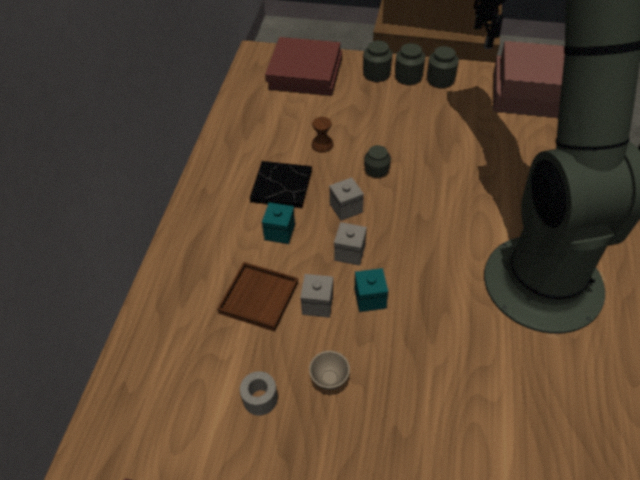

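The pale boxes have their knobs at top-view (245,251), (330,281) and (409,265). The turquoise look-alikes are at (351,183) and (262,315), and other pale things are the roll (121,210) and the bowl (155,280). The tray is at (251,184) and the slab at (430,175). I'll measure, with one close crop to check.

Run:
```python
from h import *
im=cv2.imread('pics/top0.png')
cv2.imwrite('pics/crop.png',cv2.resize(im[130:345,200:475],None,fx=2.9,fy=2.75,interpolation=cv2.INTER_CUBIC)[:600,:800])
for n,a,b in(('L',(245,251.5),(317,286.5)),('M',(330.5,281),(350,234)),('R',(409,265.5),(347,188))):
    p=tri('top0',a,'side0',b); print(n,p.round(4), at('top0',a,.082).round(4))
    hsv=cv2.cvtColor(im,cv2.COLOR_BGR2HSV); m=((hsv[...,1]<40)&(hsv[...,2]>150)).astype(np.uint8)
    k,l=cv2.connectedComponents(m)[:2]; c=l[int(a[1])+9,int(a[0])]
    cn=max(cv2.findContours((l==c).astype(np.uint8),0,1)[0],key=cv2.contourArea)
    r=cv2.minAreaRect(cn); q=np.array([at('top0',u,.07)[:2] for u in cv2.boxPoints(r)])
    e=q[1]-q[0]; print(r,q.mean(0).round(4),'side',np.linalg.norm(q[1]-q[0]).round(4),np.linalg.norm(q[2]-q[1]).round(4),'yaw',(np.degrees(np.arctan2(e[1],e[0]))%90).round(1))
T=[(223.5,144),(292.5,157.5),(278.5,224.5),(210,211)]; S=[(394,140),(465.5,140),(465.5,210.5),(394,210.5)]
for n,c,z in(('tray',T,.022),('slab',S,.02)):
    q=np.array([at('top0',u,z)[:2] for u in c]);e=q[1]-q[0]
    print(n,q.mean(0).round(4),[np.linalg.norm(q[i]-q[i-1]).round(4) for i in range(4)],(np.degrees(np.arctan2(e[1],e[0]))%90).round(1), proj('side0',[*q.mean(0),z]).round(0))
for n,u,z in(('tq1',(351,183),.08),('tq2',(262,315),.08),('candle',(533,211),.08),('pot',(487,299),.068),('bowl',(155,280),.045),('roll',(121,210),.055)): print(n,at('top0',u,z).round(3))
```

```text
L [0.5056 0.1452 0.0724] [0.5047 0.1434 0.082 ]
((245.5, 250.5), (33.0, 33.0), 90.0) [0.5072 0.1448] side 0.0617 0.0613 yaw 1.4
M [ 0.4562 -0.0142  0.0717] [ 0.4551 -0.0143  0.082 ]
((329.9801940917969, 280.1980285644531), (34.428287506103516, 34.428287506103516), 5.710593223571777) [ 0.4564 -0.0134] side 0.0632 0.0635 yaw 85.8
R [ 0.4864 -0.1573  0.074 ] [ 0.4868 -0.1559  0.082 ]
((407.66778564453125, 264.882568359375), (34.65351104736328, 34.3258171081543), 55.00798034667969) [ 0.4882 -0.1554] side 0.0635 0.0632 yaw 36.3
tray [0.6411 0.1473] [np.float64(0.1369), np.float64(0.1409), np.float64(0.1363), np.float64(0.1385)] 80.0 [259. 292.]
slab [ 0.667  -0.2048] [np.float64(0.141), np.float64(0.1409), np.float64(0.1405), np.float64(0.1393)] 1.1 [282. 181.]
tq1 [ 0.636 -0.048  0.08 ]
tq2 [0.39  0.108 0.08 ]
candle [ 0.592 -0.38   0.08 ]
pot [ 0.43  -0.301  0.068]
bowl [0.447 0.321 0.045]
roll [0.579 0.389 0.055]
```

View pics/crop.png

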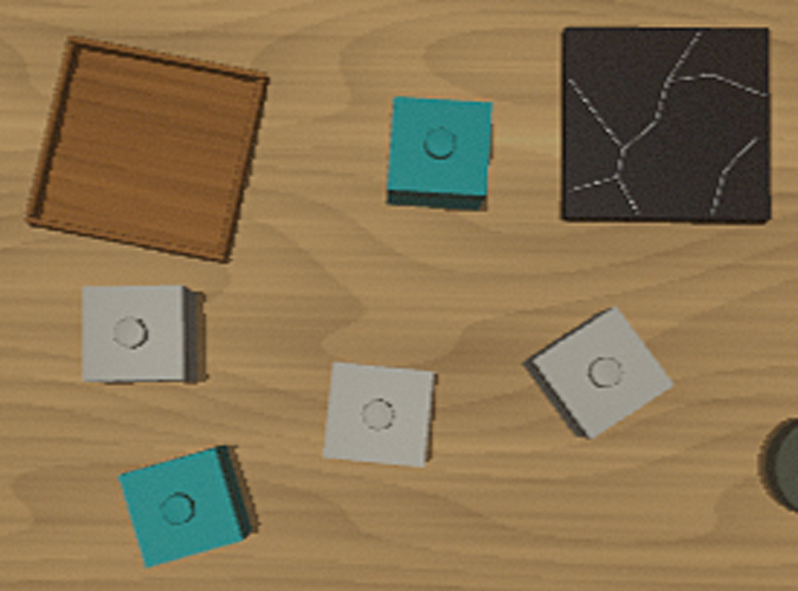

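The crop confirms three pale boxes, distinct from the two turquoise ones. I'll approach the right-hand box (409,265) first.

Request:
{"api": "servo_tool", "payload": {
  "plan": [
    [[0.046,-0.036,0.005],0],
    [[0.046,-0.036,0.005],0],
    [[0.046,-0.036,0.005],0],
    [[0.046,-0.036,0.005],0],
    [[0.046,-0.036,0.005],0],
    [[0.046,-0.036,0.005],0],
    [[0.046,-0.036,0.005],0],
    [[0.046,-0.036,0.005],0],
    [[0.046,-0.036,0.005],0],
    [[0,0,0],-10]
  ],
  "hand": 0
}}

```text
t: 1.35
eef_pos: [0.4944, -0.1436, 0.1904]
orientation: [-179.8, 0.0, 28.0]
contact_force: [-0.7, -0.3, 0.7]
grip_width: 0.0855
```

Run:
```python
from h import *
s=ctrl.sense(); print(s['eef_pos'],s['orientation'],s['joints'].round(0)); snap('wrist','w0')
for p in([.487,-.156,.082],[.487,-.156,.0]): print(proj('w0',p))
```

```text
[ 0.49437887 -0.1436321   0.19044574] [-1.79833526e+02  2.54116847e-02  2.79735038e+01] [ 19.  24. -13. 110.   7.  46. -59.]
[330.31442252 259.41213388]
[328.1667056  229.95710592]
```

View pics/w0.png

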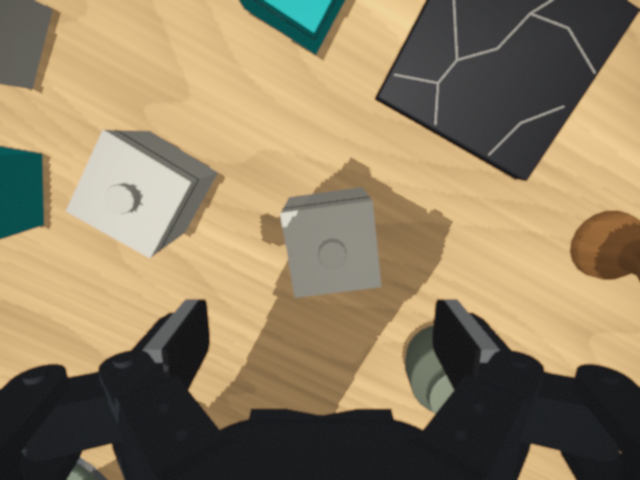

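The wrist view shows the target lid at corners (286,207), (372,197), (381,286), (294,297), knob (332,253). Slab corners are at (377,98) and (525,180).

Run:
```python
from h import *
q=np.array([at('w0',u,.07)[:2] for u in((286,207),(372,197),(381,286),(294,297))])
e=q[1]-q[0];f=q[2]-q[1];print(q.mean(0),[np.linalg.norm(q[i]-q[i-1]).round(4) for i in range(4)],np.degrees(np.arctan2(e[1],e[0]))%90,np.degrees(np.arctan2(f[1],f[0]))%90)
print('knob',at('w0',(332,253),.082),tri('w0',(332,253),'top0',(409,265.5)))
a,b=(377,98),(525,180)
print('slab',at('w0',a,.02),at('w0',b,.02),tri('w0',a,'top0',(394,210.5)),tri('w0',b,'top0',(465.5,210.5)))
print([at('top0',u,.02).round(4) for u in((394,210.5),(465.5,210.5))])
```

```text
[ 0.49184602 -0.15602953] [np.float64(0.0671), np.float64(0.0591), np.float64(0.0658), np.float64(0.0641)] 34.719168559234404 35.813370560134075
knob [ 0.4915539  -0.15483351  0.082     ] [ 0.48713285 -0.15830231  0.06544213]
slab [ 0.59976998 -0.13703004  0.02      ] [ 0.60211629 -0.27342545  0.02      ] [ 0.59862889 -0.13750696  0.00884291] [ 0.60067517 -0.27650049  0.01474214]
[array([ 0.5951, -0.1358,  0.02  ]), array([ 0.5983, -0.275 ,  0.02  ])]
```

Request:
{"api": "servo_tool", "payload": {
  "plan": [
    [[0,0,0],-7.5],
    [[-0.011,0.007,0.01],0],
    [[0,0,0.03],0],
    [[0,0,0.03],0],
    [[0,0,0.03],0],
    [[0,0,0.03],0],
    [[0,0,0.015],0],
    [[0,0,0.01],0],
    [[0,0,0],0],
    [[0,0,0],0]
  ]
}}

```text
t: 2.65
eef_pos: [0.4824, -0.1692, 0.0288]
orientation: [-180.0, 0.3, 33.6]
contact_force: [-0.3, 0.2, -0.3]
grip_width: 0.0854
```

Request:
{"api": "servo_tool", "payload": {
  "plan": [
    [[0,0,0],0],
    [[0,0,0],0],
    [[0,0,0],0],
    [[0,0,0],0],
    [[0,0,0],0],
    [[0,0,0],0],
    [[0,0,0],0],
    [[0,0,0],0],
    [[0,0,0],0],
    [[0,0,0],0]
  ],
  "hand": 255
}}

```text
t: 3.9
eef_pos: [0.4822, -0.1687, 0.0304]
orientation: [-180.0, 0.3, 33.6]
contact_force: [-0.1, -0.1, -7.3]
grip_width: 0.0638
```

Request:
{"api": "servo_tool", "payload": {
  "plan": [
    [[0,0,-0.008],0],
    [[0,0,-0.015],0],
    [[0,0,-0.02],0],
    [[0,0,-0.03],0],
    [[0,0,-0.025],0],
    [[0,0,-0.015],0],
    [[0,0,0],0],
    [[0,0,0],0],
    [[0,0,0],0],
    [[0,0,0],0]
  ]
}}

```text
t: 5.15
eef_pos: [0.4816, -0.1682, 0.15]
orientation: [-180.0, 0.3, 33.6]
contact_force: [-0.5, -0.0, -7.9]
grip_width: 0.064
```

Run:
```python
from h import *
s=ctrl.sense();print(s); snap('wrist','w1')
```

```text
{'t': 5.15, 'joints': array([ 22.41793744,  27.15065908, -13.08785275, 112.90617578,
         9.34454816,  41.1911417 , -52.74864924]), 'qvel': array([-0.07418928,  0.34684743, -0.03439704,  0.10890361,  0.07748473,
       -0.16687954, -0.02191883]), 'joint_efforts': array([ 4.98821831e-02, -8.28221655e+01, -1.83660474e+00, -3.00249052e+01,
       -4.99729766e-03, -2.65995489e-02,  1.42871242e-03]), 'eef_pos': array([ 0.48161774, -0.16821329,  0.14996145]), 'orientation': array([-179.96672015,    0.33086193,   33.60771425]), 'contact_force': array([-0.47137498, -0.01766839, -7.93705325]), 'ft_torque': array([ 0.03418036,  0.00237753, -0.07801604]), 'grip_width': 0.06395342783380609}
```

View pics/w1.png

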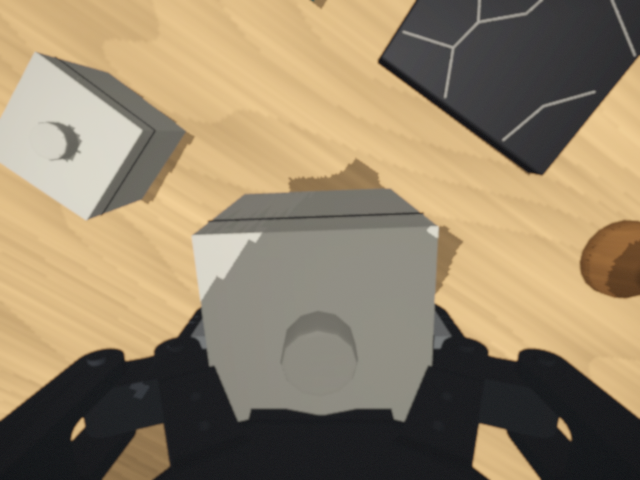

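The held box weighs about 7.9 N, so it is the full one. Its far lid corners are at (193,237) and (440,228), with the knob top at (319,360). I'll solve its pose in the hand.

```bash
cat >> h.py <<'E'
def inhand(f,obj,img):
    K,E=cam(f); ok,r,t=cv2.solvePnP(np.array(obj,float),np.array(img,float),K,None,flags=cv2.SOLVEPNP_SQPNP)
    W=np.linalg.inv(E); M=R.from_matrix(W[:3,:3])*R.from_rotvec(r.ravel())
    err=cv2.projectPoints(np.array(obj,float),r,t,K,None)[0][:,0]-np.array(img)
    return W[:3,:3]@t.ravel()+W[:3,3], M.as_euler('xyz',degrees=True), err
def to(s,p,yaw):
    "tool-frame shift at yaw as it stands, plus turn"
    y=np.radians(s['orientation'][2]); d=np.array(p)-s['eef_pos']
    return np.array([d[0]*np.cos(y)+d[1]*np.sin(y),d[0]*np.sin(y)-d[1]*np.cos(y),-d[2]]).round(4), round(s['orientation'][2]-yaw,1)
E
python3 - <<'E'
from h import *
h=.032
p,e,err=inhand('w1',[[h,h,.07],[h,-h,.07],[h,h,0],[h,-h,0],[h,h,.054],[h,-h,.054],[0,0,.082]],[(193,237),(440,228),(243,195),(383,188),(209,220),(424,213),(319,360)])
print(p,e,err.round(1).tolist())
for u,z in(((380,61),.02),((542,173),.02)): print(at('w1',u,z))
E
```

```text
[ 0.49188491 -0.16031846  0.11811587] [ 1.62072692  0.2241071  35.40752883] [[1.2, -2.3], [-2.3, -2.3], [-2.0, -1.1], [2.8, 0.8], [0.8, 1.1], [-3.5, 0.4], [2.9, 3.4]]
[ 0.59836833 -0.13783646  0.02      ]
[ 0.60312957 -0.27349483  0.02      ]
```

Request:
{"api": "servo_tool", "payload": {
  "plan": [
    [[0,0,0],8.3],
    [[0,0,0],8.3],
    [[0,0,0],8.3],
    [[0,0,0],8.3],
    [[0,0,0],0],
    [[0.03,0.006,0],0],
    [[0.045,0.009,0],0],
    [[0.045,0.01,0],0],
    [[0.04,0.008,0],0],
    [[0.015,0.004,0],0]
  ]
}}

```text
t: 6.45
eef_pos: [0.6594, -0.2058, 0.1451]
orientation: [180.0, 0.6, 0.7]
contact_force: [-1.0, 0.0, -7.4]
grip_width: 0.064
```

Request:
{"api": "servo_tool", "payload": {
  "plan": [
    [[0,0,0],0],
    [[0,0,0],0],
    [[0,0,0],0],
    [[0,0,0.01],0],
    [[0,0,0.02],0],
    [[0,0,0.02],0],
    [[0,0,0.01],0],
    [[0,0,0],0],
    [[0,0,0],0],
    [[0,0,0],0]
  ]
}}

```text
t: 7.7
eef_pos: [0.6565, -0.2055, 0.0788]
orientation: [-180.0, 0.8, 1.1]
contact_force: [-0.4, 0.2, -6.4]
grip_width: 0.0639
```

Run:
```python
from h import *
s=ctrl.sense();print(s['eef_pos'],s['orientation'],s['contact_force'],s['joints'].round(0)); a=snap('wrist','w2');b=snap('top','t2')
cv2.imwrite('pics/c2.png',np.hstack([cv2.resize(a,(440,330)),cv2.resize(b[110:240,360:500],(355,330),interpolation=cv2.INTER_CUBIC)]))
```

```text
[ 0.65649072 -0.20547107  0.07880268] [-179.95811306    0.82883691    1.06396393] [-0.41815427  0.15876803 -6.37907719] [ 15.  46.  -4.  87.   4.  48. -79.]
```

View pics/w2.png

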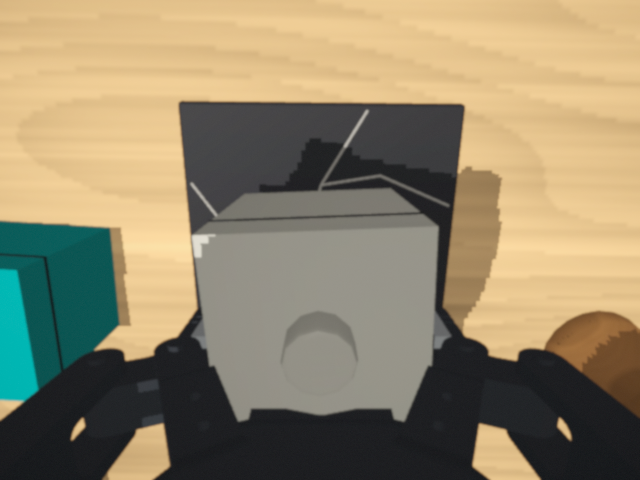

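The held box is over the slab. The far slab corners are at (180,102) and (464,105), and the box's front bottom edge runs (245,195)–(392,188).

Run:
```python
from h import *
h=.032
p,e,err=inhand('w2',[[h,h,.07],[h,-h,.07],[h,h,0],[h,-h,0],[h,h,.054],[h,-h,.054],[0,0,.082]],[(193,237),(440,228),(244,195),(391,188),(210,221),(424,213),(319,360)])
print(p,e,np.abs(err).max())
a,b=at('w2',(180,102),.02),at('w2',(464,105),.02);d=(b-a)[:2];n=np.array([d[1],-d[0]])/np.linalg.norm(d)
print(a,b,np.linalg.norm(d),'yaw',np.degrees(np.arctan2(d[0],-d[1])),'centre',(a+b)[:2]/2+n*.07)
```

```text
[ 0.66980389 -0.20552395  0.04761251] [0.057458   0.73106266 3.34811168] 4.712393466492472
[ 0.7391818  -0.13680994  0.02      ] [ 0.74043908 -0.27329951  0.02      ] 0.13649536318477057 yaw 0.5277672625733386 centre [ 0.66981341 -0.2056995 ]
```

Request:
{"api": "servo_tool", "payload": {
  "plan": [
    [[0,0,0.008],2.5],
    [[0,0,0.008],0],
    [[0,0,0.004],0],
    [[0,0,0.002],0],
    [[0,0,0.002],0],
    [[0,0,0.001],0],
    [[0,0,0],0],
    [[0,0,0],0],
    [[0,0,0],0],
    [[0,0,0],0]
  ]
}}

```text
t: 9.05
eef_pos: [0.6565, -0.2056, 0.0527]
orientation: [180.0, 0.8, -1.6]
contact_force: [0.5, -0.1, -7.7]
grip_width: 0.0635
```

Request:
{"api": "servo_tool", "payload": {
  "plan": [
    [[0,0,0.002],0],
    [[0,0,0.001],0],
    [[0,0,0],0],
    [[0,0,0],0],
    [[0,0,0],0],
    [[0,0,0],0],
    [[0,0,0],0],
    [[0,0,0],0],
    [[0,0,0],0],
    [[0,0,0],0]
  ]
}}

```text
t: 10.3
eef_pos: [0.6565, -0.2056, 0.0504]
orientation: [180.0, 0.8, -1.6]
contact_force: [-1.7, -0.0, -3.1]
grip_width: 0.0635
```

Request:
{"api": "servo_tool", "payload": {
  "plan": [
    [[0,0,0.001],0],
    [[0,0,0],0],
    [[0,0,0],0],
    [[0,0,0],0],
    [[0,0,0],0],
    [[0,0,0],0],
    [[0,0,0],0],
    [[0,0,0],0],
    [[0,0,0],0],
    [[0,0,0],0]
  ]
}}

```text
t: 11.55
eef_pos: [0.6565, -0.2056, 0.0504]
orientation: [180.0, 0.8, -1.6]
contact_force: [-2.5, 0.2, -0.9]
grip_width: 0.0633
```

Request:
{"api": "servo_tool", "payload": {
  "plan": [
    [[0,0,0],0],
    [[0,0,0],0],
    [[0,0,0],0],
    [[0,0,0],0],
    [[0,0,-0.005],0],
    [[0,0,-0.015],0],
    [[0,0,-0.03],0],
    [[0,0,-0.04],0],
    [[0,0,-0.04],0],
    [[0,0,-0.02],0]
  ],
  "hand": 0
}}

```text
t: 12.8
eef_pos: [0.6589, -0.2058, 0.2093]
orientation: [180.0, 0.6, -1.6]
contact_force: [0.1, 0.6, -0.2]
grip_width: 0.0855
```

Run:
```python
from h import *
s=ctrl.sense();print(s['eef_pos'],s['orientation'],s['contact_force']); snap('wrist','w3')
```

```text
[ 0.65886809 -0.20575254  0.20929121] [179.95716707   0.59618702  -1.63056411] [ 0.13841144  0.5978333  -0.15013154]
```

View pics/w3.png

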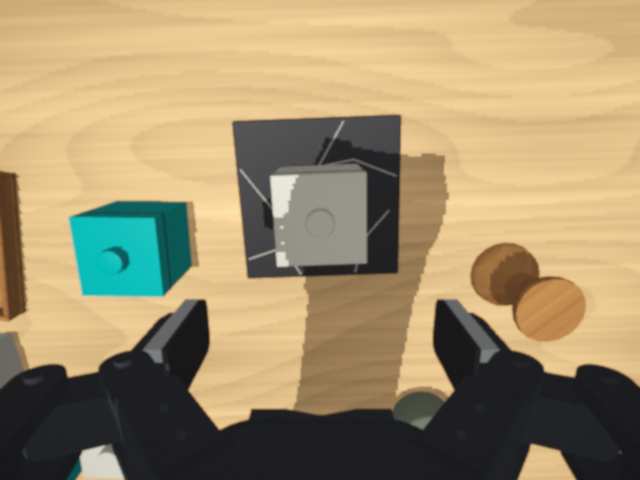

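Request:
{"api": "servo_tool", "payload": {
  "plan": [
    [[0,0,0],2.6],
    [[0,0,0],0],
    [[-0.036,-0.0295,0],0],
    [[-0.036,-0.0295,0],0],
    [[-0.036,-0.0295,0],0],
    [[-0.036,-0.0295,0],0],
    [[-0.036,-0.0295,0],0],
    [[-0.035,-0.0293,0],0],
    [[0,0,0],0],
    [[0,0,0],0]
  ]
}}

```text
t: 14.1
eef_pos: [0.4513, -0.009, 0.2165]
orientation: [179.8, 0.1, -3.7]
contact_force: [1.2, -0.1, 0.1]
grip_width: 0.0855
```

Run:
```python
from h import *
def sq(f,c,z):
    q=np.array([at(f,u,z)[:2] for u in c]);e=q[1]-q[0];g=q[2]-q[1]
    print(q.mean(0).round(4),(np.degrees(np.arctan2(e[1],e[0]))%90).round(1),(np.degrees(np.arctan2(g[1],g[0]))%90).round(1))
sq('w3',[(234,122),(400,115),(398,272),(247,278)],.02); sq('w3',[(271,176),(367,170),(368,262),(274,268)],.09); print(at('w3',(320,222),.102))
s=ctrl.sense();print(s['eef_pos'],s['orientation'],s['joints'].round(0)); snap('wrist','w4')
```

```text
[ 0.6711 -0.206 ] 0.7 1.0
[ 0.6704 -0.2061] 1.9 1.0
[ 0.67228627 -0.20623146  0.102     ]
[ 0.45129629 -0.0089659   0.21645901] [ 1.79849883e+02  1.45779681e-01 -3.69662139e+00] [  -2.   16.   -6.  118.    2.   46. -103.]
```

View pics/w4.png

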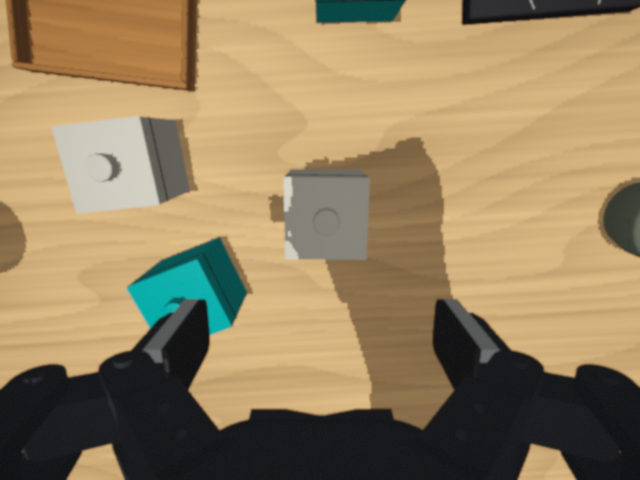

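The full box sits within 1 mm and 1° of the slab's middle. In this view the middle box's lid is (285,177), (370,176), (369,260), (284,260), and the left box's lid is (53,128), (140,117), (160,202), (76,213).

Run:
```python
from h import *
def sq(f,c,z):
    q=np.array([at(f,u,z)[:2] for u in c]);e=q[1]-q[0];g=q[2]-q[1]
    print(q.mean(0).round(4),(np.degrees(np.arctan2(e[1],e[0]))%90).round(1),(np.degrees(np.arctan2(g[1],g[0]))%90).round(1)); return q.mean(0)
m=sq('w4',[(285,177),(370,176),(369,260),(284,260)],.07); print(at('w4',(327,221),.082)); sq('w4',[(53,128),(140,117),(160,202),(76,213)],.07)
s=ctrl.sense(); print(to(s,[*m,.034],-3.7))
for u in((14,66),(193,90)): print(at('w4',u,.022), at('w4',u,.0))
```

```text
[ 0.4581 -0.0151] 87.0 87.7
[ 0.45967593 -0.01492678  0.082     ]
[0.5083 0.143 ] 3.1 3.0
(array([0.0072, 0.0056, 0.1823]), np.float64(-0.0))
[0.58904451 0.22712518 0.022     ] [0.59360292 0.24322844 0.        ]
[0.56215778 0.08712958 0.022     ] [0.56491473 0.09385292 0.        ]
```

Request:
{"api": "servo_tool", "payload": {
  "plan": [
    [[0.0075,0.0055,0],0],
    [[0,0,0.02],0],
    [[0,0,0.03],0],
    [[0,0,0.03],0],
    [[0,0,0.03],0],
    [[0,0,0.02],0],
    [[0,0,0.01],0],
    [[0,0,0],0],
    [[0,0,0],0],
    [[0,0,0],0]
  ]
}}

```text
t: 15.4
eef_pos: [0.4656, -0.0227, 0.072]
orientation: [179.8, -0.1, -4.1]
contact_force: [-0.1, 0.1, 0.3]
grip_width: 0.0853
```

Request:
{"api": "servo_tool", "payload": {
  "plan": [
    [[-0.0037,-0.0036,0],0],
    [[0,0,0],0],
    [[0,0,0.01],0],
    [[0,0,0.012],0],
    [[0,0,0.008],0],
    [[0,0,0.004],0],
    [[0,0,0],0],
    [[0,0,0],0],
    [[0,0,0],0],
    [[0,0,0],0]
  ]
}}

```text
t: 16.65
eef_pos: [0.4624, -0.0186, 0.0363]
orientation: [179.8, -0.1, -4.1]
contact_force: [0.2, 0.5, 0.4]
grip_width: 0.0851
```

Request:
{"api": "servo_tool", "payload": {
  "plan": [
    [[0,0,0],0],
    [[0,0,0],0],
    [[0,0,0],0],
    [[0,0,0],0],
    [[0,0,0],0],
    [[0,0,0],0],
    [[0,0,0],0],
    [[0,0,0],0],
    [[0,0,0],0],
    [[0,0,0],0]
  ],
  "hand": 255
}}

```text
t: 17.9
eef_pos: [0.4627, -0.0184, 0.0367]
orientation: [179.8, -0.2, -4.1]
contact_force: [0.6, 0.7, 1.5]
grip_width: 0.0635
```

Request:
{"api": "servo_tool", "payload": {
  "plan": [
    [[0,0,-0.005],0],
    [[0,0,-0.01],0],
    [[0,0,-0.015],0],
    [[0,0,-0.015],0],
    [[0,0,-0.01],0],
    [[0,0,-0.005],0],
    [[0,0,0],0],
    [[0,0,0],0],
    [[0,0,0],0],
    [[0,0,0],0]
  ]
}}

```text
t: 19.15
eef_pos: [0.462, -0.0184, 0.101]
orientation: [179.8, -0.1, -4.1]
contact_force: [0.2, -0.4, -4.0]
grip_width: 0.0632
```

Run:
```python
from h import *
F=[ctrl.sense()['contact_force'][2]]
for _ in range(6): viewer.read_camera('side'); F.append(ctrl.sense()['contact_force'][2])
print(np.round(F,2),ctrl.sense()['eef_pos'])
```

```text
[-4.03 -3.56 -3.32 -3.21 -2.93 -2.85 -3.31] [ 0.4621213  -0.01835884  0.10123254]
```

It weighs about 3.2 N, so it is the empty box. I'll carry it to the tray.

Request:
{"api": "servo_tool", "payload": {
  "plan": [
    [[0,0,-0.02],5.9],
    [[0,0,-0.025],0],
    [[0.0155,-0.0195,-0.005],0],
    [[0.031,-0.039,0],0],
    [[0.038,-0.048,0],0],
    [[0.031,-0.039,0],0],
    [[0.023,-0.029,0],0],
    [[0.011,-0.0135,0],0],
    [[0,0,0],0],
    [[0,0,0],0]
  ]
}}

```text
t: 20.7
eef_pos: [0.6464, 0.1443, 0.1512]
orientation: [179.7, -0.1, -10.3]
contact_force: [-0.5, 0.2, -3.3]
grip_width: 0.0634
```

Run:
```python
from h import *
s=ctrl.sense();print(s['eef_pos'],s['orientation'],s['contact_force'],s['joints'].round(0)); snap('wrist','w5')
print(to(s,[.648,.147,.06],-10))
```

```text
[0.64641682 0.14427335 0.15119474] [ 1.79743913e+02 -5.13043239e-02 -1.03349299e+01] [-0.53593171  0.24524453 -3.27471962] [ -16.   39.   -3.   90.    3.   52. -120.]
(array([ 0.0011, -0.003 ,  0.0912]), np.float64(-0.3))
```

View pics/w5.png

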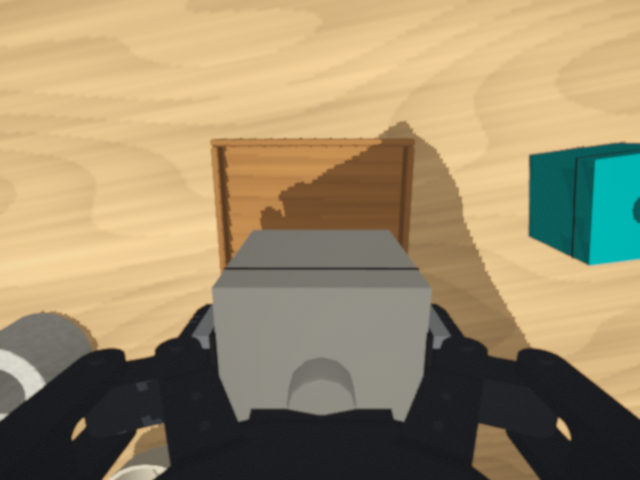

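Request:
{"api": "servo_tool", "payload": {
  "plan": [
    [[0,-0.002,0.01],0],
    [[0,0,0.02],0],
    [[0,0,0.025],0],
    [[0,0,0.02],0],
    [[0,0,0.012],0],
    [[0,0,0.007],0],
    [[0,0,0.003],0],
    [[0,0,0],0],
    [[0,0,0],0],
    [[0,0,0],0]
  ]
}}

```text
t: 22.0
eef_pos: [0.6463, 0.1443, 0.0487]
orientation: [179.7, -0.1, -10.4]
contact_force: [-0.6, -1.4, -2.4]
grip_width: 0.0635
```

Request:
{"api": "servo_tool", "payload": {
  "plan": [
    [[0,0,0.002],0],
    [[0,0,0.001],0],
    [[0,0,0.001],0],
    [[0,0,0.001],0],
    [[0,0,0.001],0],
    [[0,0,0],0],
    [[0,0,0],0],
    [[0,0,0],0],
    [[0,0,0],0],
    [[0,0,0],0]
  ]
}}

```text
t: 23.25
eef_pos: [0.6465, 0.1443, 0.0426]
orientation: [179.8, -0.1, -10.4]
contact_force: [0.4, -0.6, -3.8]
grip_width: 0.0631
```

Request:
{"api": "servo_tool", "payload": {
  "plan": [
    [[0,0,0.001],0],
    [[0,0,0],0],
    [[0,0,0],0],
    [[0,0,0.001],0],
    [[0,0,0],0],
    [[0,0,0],0],
    [[0,0,0],0],
    [[0,0,0],0],
    [[0,0,0],0],
    [[0,0,0],0]
  ]
}}

```text
t: 24.5
eef_pos: [0.6468, 0.1444, 0.0419]
orientation: [179.8, -0.2, -10.4]
contact_force: [-1.2, -0.5, -0.1]
grip_width: 0.0633
```

Request:
{"api": "servo_tool", "payload": {
  "plan": [
    [[0,0,0],0],
    [[0,0,0],0],
    [[0,0,0],0],
    [[0,0,0],0],
    [[0,0,-0.005],0],
    [[0,0,-0.015],0],
    [[0,0,-0.03],0],
    [[0,0,-0.04],0],
    [[0,0,-0.04],0],
    [[0,0,-0.03],0]
  ],
  "hand": 0
}}

```text
t: 25.75
eef_pos: [0.6459, 0.145, 0.2098]
orientation: [179.8, -0.1, -10.4]
contact_force: [-0.4, 0.4, -0.0]
grip_width: 0.0854
```

Request:
{"api": "servo_tool", "payload": {
  "plan": [
    [[-0.02,0,-0.02],0],
    [[-0.04,0,-0.02],0],
    [[-0.05,0,-0.02],0],
    [[-0.04,0,-0.01],0],
    [[-0.03,0,0],0],
    [[-0.015,0,0],0],
    [[0,0,0],0],
    [[0,0,0],0],
    [[0,0,0],0],
    [[0,0,0],0]
  ]
}}

```text
t: 27.0
eef_pos: [0.4512, 0.1808, 0.2903]
orientation: [-179.8, -0.8, -10.6]
contact_force: [-0.1, 0.0, -0.9]
grip_width: 0.0854
```

Run:
```python
from h import *
s=ctrl.sense();print(s['eef_pos'],s['contact_force']); a=snap('side','s6');b=snap('wrist','w6')
cv2.imwrite('pics/c6.png',np.hstack([cv2.resize(a[140:420,200:420],(330,420)),cv2.resize(b,(470,420))]))
```

```text
[0.45124565 0.1807698  0.29033095] [-0.07015581  0.00352804 -0.92311606]
```

View pics/c6.png

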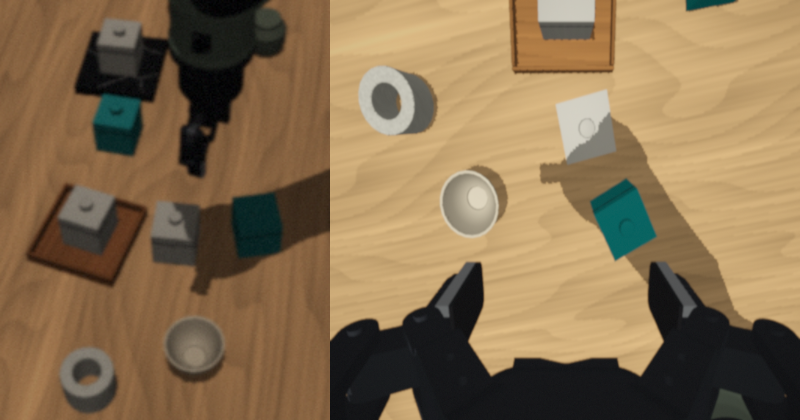

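The side view shows one box upright mid-slab, one upright flat in the tray, and the third standing on the bench. The turquoise boxes and the other stock in view are undisturbed, and the gripper is clear.

```bash
python3 -c "
from rig import ctrl; print(ctrl.finish_job())"
```

```text
the job is handed in; nothing more can be done
None
```

The full box is on the slab, the empty one is in the tray, and the half-full one is still standing on the bench. I handed the job in at about 27 s of the 61 s allowed.

- **Full box:** the right-hand box pulled 6.4–7.9 N, noisy but well above half full. It stands within about 1 mm and 1° of the slab's middle by the wrist camera.
- **Empty box:** the middle box settled around 3.2 N. It stands upright in the tray, near the middle and lined up with its walls by eye.
- **Half-full box:** I took the left-hand box to be this one by elimination. I did not heft or touch it.
- **Setting down:** I lowered both boxes until the wrist force showed their support had taken the weight, then opened the gripper.
- **Last picture:** it showed all three boxes upright and the gripper clear. The two turquoise boxes, the bowl and the label roll were undisturbed. The stone pot and the candle holder were outside the side crop, but I never touched them.

Some checks disagreed:
- **Cameras:** the top and wrist cameras differed by 2–4 mm in x. Heights worked out from two views came out 8–17 mm below the given ones, so I used the given heights.
- **Grasp:** isolated moves overshot to about twice what I asked, so I gripped the full box 13 mm off centre. I corrected for that when placing it.

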